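# Find and release the latched mode key

## Task

One of the four mode keys on the key box is latched down. With the fingertips tap all four keys lightly, one after the other from left to right as seen from the robot, to find it; then press the latched key fully home and let go, so that it springs up level with the others. Tapping must neither release the latched key nor push another key most of the way down, and the parts standing round the box stay where they are: nothing is lifted or carried.

Things in the scene. Friction and masses are not known exactly. Their poses are not given: they have to be found in the camera images.
- key_box: Low grey control box with an aluminium deck, 104 x 224 mm and 50 mm high to the deck, screwed to the bench (it does not move). Origin: centre of its underside, on the bench; z up, y along the row of keys towards the robot's left, x away from the robot. Four keys stand in a row along its y, 46 mm apart (y = +69, +23, -23, -69 mm from left to right, x = 0), in black bezels 3 mm high.
- deck (a point): Centre of the box's aluminium deck, 50 mm above the bench, midway along the key row; axes as the box's. The latched key, one of the four, stands 4 mm lower than the others and feels solid up to about 8 N. Pushed harder it goes down its remaining 6 mm to the stop (up to 17 N); that frees its latch, and when let go it springs up level with the others.
- key_a: One of four identical square keys, white plastic cap 26 x 26 mm. Origin: centre of the cap's top face; axes as the key box's. Its place in the row is drawn anew each time. An up key's top is 64 mm above the bench. It begins to give at 4 N, 1 N more per mm, 10 mm travel to its stop (14 N), and springs back when let go. The latched key's top is at 60 mm (see deck).
- key_b: One of four identical square keys, white plastic cap 26 x 26 mm. Origin: centre of the cap's top face; axes as the key box's. Its place in the row is drawn anew each time. An up key's top is 64 mm above the bench. It begins to give at 4 N, 1 N more per mm, 10 mm travel to its stop (14 N), and springs back when let go. The latched key's top is at 60 mm (see deck).
- key_c: One of four identical square keys, white plastic cap 26 x 26 mm. Origin: centre of the cap's top face; axes as the key box's. Its place in the row is drawn anew each time. An up key's top is 64 mm above the bench. It begins to give at 4 N, 1 N more per mm, 10 mm travel to its stop (14 N), and springs back when let go. The latched key's top is at 60 mm (see deck).
- key_d: One of four identical square keys, white plastic cap 26 x 26 mm. Origin: centre of the cap's top face; axes as the key box's. Its place in the row is drawn anew each time. An up key's top is 64 mm above the bench. It begins to give at 4 N, 1 N more per mm, 10 mm travel to its stop (14 N), and springs back when let go. The latched key's top is at 60 mm (see deck).
- nipple: Bystander: pale grey metal pipe nipple with a flared foot, 40 mm across, 42 mm high, loose, standing behind the box. Origin: centre of its underside.
- blank: Bystander: pale grey metal blank flange, 55 mm across, 17 mm high, loose, in front of the left half of the box. Origin: centre of its underside.
- gauge: Bystander: upright gauge head with a black cap and a metal foot, 45 mm across, 102 mm high, loose, standing behind the box. Origin: centre of its underside.
- centring: Bystander: black rubber ring on a metal centring ring, 43 mm across, 8 mm high, loose, in front of the right half of the box. Origin: centre of its underside.

How it is judged:
By the outcome, as a careful person would: the job done as asked, in the order asked, and still so for the second after the job is handed in, with the robot touching nothing.
It also fails if it takes over 54 s, if anything falls off the work surface, if the arm or the gripper's body presses on something with over 40 N, if the wrist force passes 120 N, or if a joint passes its speed limit or range.

## Robot

A 6-joint arm with a two-finger parallel gripper is mounted at the origin on a cart in front of the work surface, level with it; the furniture and walls round the work are solid. World frame = base frame: x ahead of the robot, y to its left, z up, the work surface at z = 0. Lengths are in m, angles in degrees, forces in N, time in s.
With the tool pointing down it reaches from about 0.25 to 0.725 m from the base axis. Payload 9.7 kg.
Tool frame: the origin (TCP) lies on the centre line of the jaws, within the pads' length; the fingertips stand 17 mm ahead of it and the grasp point (between the pads) lies 2 mm behind it; z points along the fingers, y is the line along which they close (so a half turn about z gives the same grasp; the last joint's range is limited). The gripper opens to 85 mm and grips with 20 to 120 N. Pads are 22 mm wide; open, the fingers measure 114 mm over their backs; the gripper's body (76 mm by 85 mm) begins 54 mm behind the grasp point. The pads swing forward as they close: fully open they stand 13 mm farther back than shut.
Start: joints at [-66.864, 4.979, 10.078, 95.1, 0, 90], TCP at [0.216, -0.506, 0.248] pointing down, gripper open.
Joint ranges: [-179.16, 179.16], [-48.56, 103.87], [-65.8, 70.77], [-126.05, 130.52], [-82.76, 87.17], [-180, 180]. Speed limits (degrees/s): [127.2, 127.2, 147.25, 180, 180, 180].

## Interface

Orientations are given as a 3x3 rotation matrix whose columns are the frame's x, y, z axes.
In Python, from bench import get_state, viewer, job gives the robot as it stands. The module is installed in compiled form; this text tells all that it offers.
- The arm moves only by the shell command python3 -m crank 'ROWS' [FORCE]. ROWS is JSON, a list of rows, each an object of numbers: "x", "y", "z": the shift along the world's x, y, z in m; "rx", "ry", "rz": the turn, a rotation vector about the world's x, y, z in rad; "grip": the opening, from 0 (shut) to 1 (fully open). In form: [{"x": .., "y": .., "z": .., "rx": .., "ry": .., "rz": .., "grip": ..}, ...]. A call has exactly 5 rows; each row is the pose to reach, as a shift and turn from the pose commanded when the call began; what a row does not reach only later rows make up. A row lasts 1/8 s, in which the tool goes at most 62.5 mm and 10.7 degrees, less where a joint would pass 70% of its speed; a pose out of reach is approached as far as the arm can. A call with a gripper value outside its range is refused whole. The fingers move at their own pace and stop on an object; FORCE is the grip in N (left out, the last holds). Time passes only in rows, so rows that repeat a pose let the fingers close, or fill a call up. It gives the time, the measured TCP pose, the force, the opening and the grip force at its end, in the units of the state.
- get_state(): the state, without advancing time (a new reading comes with each control period).
- viewer.read_camera(name): name is "side" or "top"; returns a dict with "image" (384x512x3 uint8, blue, green, red), "depth" (384x512 float32, m along the optical axis (not along the pixel's ray), 0 where there is no reading), "fx", "fy", "cx", "cy" (pixels), "view" (4x4, takes a point from world to camera coordinates). Camera axes: x right, y down, z forward; pixel columns grow to the right and rows downward; lengths in m; the calibration is good to about 2 mm. A picture is of the moment at which its call begins.
- job.finish_job(): hands the job in; it is judged then, once.
The state is a dict: "time": time; "q": joint angles; "qd": joint speeds; "joint_torque": joint torques, N m; "tcp_pos": TCP position; "tcp_rot": TCP orientation; "contact_force": force on the tool from outside, world axes, zero at the start; "ft_torque": the same for the moment, N m; "width": opening from 0.0 (shut) to 1.0 (fully open); "finger_force": force on a finger pad.
Only numpy, scipy, OpenCV 4.12 (cv2) and the standard library are available. Lean on these libraries where they do the work, as an engineer would, in place of code of your own. Each camera call takes 0.05 s, during which the arm holds its last target. There are 200 camera calls.

## Working session

There is one attempt and no reset: what is moved stays moved. The work goes in short steps, Python scripts to look and compute and a shell command to move; the robot and the scene stay as the last step left them, time stands still between calls to the robot, and variables do not carry over. Pictures are saved under pics/ and viewed, at most 10 in all, crops included, and the job is handed in when it is done.

```bash
mkdir -p pics
python3 - <<'E'
from bench import get_state, viewer
import cv2,numpy as np
s=get_state();print(s)
for n in("top","side"):
    c=viewer.read_camera(n);cv2.imwrite(f"pics/{n}0.png",c["image"]);np.savez(f"{n}0.npz",**c)
    print(n,c["fx"],c["cx"],c["cy"],c["view"].round(3).tolist())
E
```

```text
{'time': 0.0, 'q': array([-6.68620176e+01,  5.01263491e+00,  1.00351952e+01,  9.51004909e+01,
       -1.97541293e-03,  9.00031803e+01]), 'qd': array([-0.07944535,  0.08920971,  0.00682068, -0.07134542,  0.0634212 ,
        0.03311886]), 'joint_torque': array([ 2.56618318e-03, -5.20385563e+01,  4.64808404e+01,  1.63501682e-02,
        1.66265731e-04,  1.77231550e-05]), 'tcp_pos': array([ 0.21603094, -0.50557205,  0.24757497]), 'tcp_rot': array([[ 9.19582998e-01,  3.92895391e-01, -5.66168550e-04],
       [ 3.92895798e-01, -9.19582167e-01,  1.23718829e-03],
       [-3.45529240e-05, -1.36014256e-03, -9.99999074e-01]]), 'contact_force': array([0.31234966, 0.58267485, 0.55255498]), 'ft_torque': array([0.02571948, 0.04081876, 0.01396447]), 'finger_force': 0.0, 'width': 1.0013395061720787}
top 486.64192447233137 254.2608278772966 192.93200720239128 [[0.025, -0.999, 0.026, 0.168], [-0.998, -0.027, -0.064, 0.549], [0.065, -0.025, -0.998, 0.911], [0.0, 0.0, 0.0, 1.0]]
side 378.8881428891171 261.8938209770218 190.78089988034353 [[-0.912, -0.409, 0.022, 0.585], [-0.245, 0.501, -0.83, 0.094], [0.328, -0.763, -0.557, 0.86], [0.0, 0.0, 0.0, 1.0]]
```

View pics/top0.png

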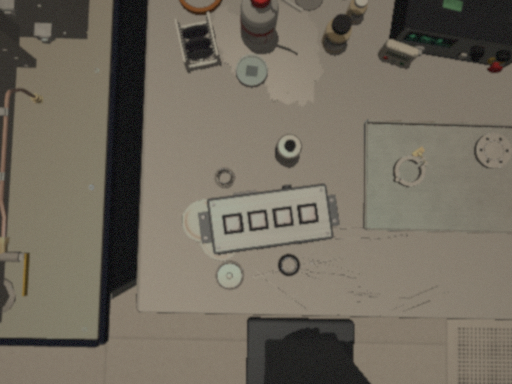

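View pics/side0.png

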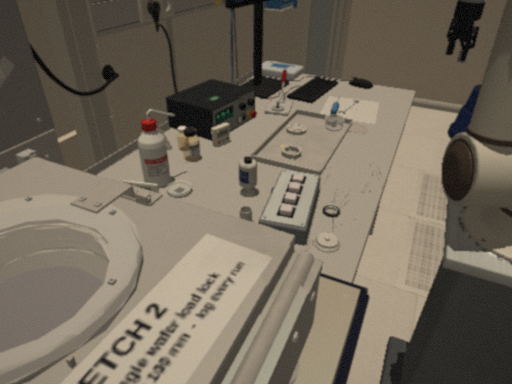

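The top view shows the key row at about (233,223), (258,220), (283,217) and (308,213). The nipple is at (225,177), gauge (289,147), blank (229,275) and centring ring (289,265). Next I'll measure the keys.

```bash
cat > h.py <<'E'
import numpy as np,cv2
def ray(c,u,v,z):
    V=c["view"];R=V[:3,:3];o=-R.T@V[:3,3]
    d=R.T@np.array([(u-c["cx"])/c["fx"],(v-c["cy"])/c["fy"],1])
    return o+d*(z-o[2])/d[2]
def keys(c):
    g=cv2.cvtColor(c["image"],cv2.COLOR_BGR2GRAY)
    m=np.zeros_like(g);m[195:245,215:325]=(g[195:245,215:325]<70)*255
    cs,_=cv2.findContours(m,cv2.RETR_EXTERNAL,cv2.CHAIN_APPROX_NONE)
    return sorted([cv2.minAreaRect(k) for k in cs if cv2.contourArea(k)>150],key=lambda r:r[0][0])
E
python3 - <<'E'
from h import *
c=np.load("top0.npz");g=c["image"]
P=[]
for r in keys(c):
    u,v=r[0];p=ray(c,u,v,.053);P.append(p[:2]);
    D=c["depth"][int(v)-4:int(v)+5,int(u)-4:int(u)+5]
    d=np.median(D);V=c["view"];
    pc=np.array([(u-c["cx"])/c["fx"]*d,(v-c["cy"])/c["fy"]*d,d]);w=V[:3,:3].T@(pc-V[:3,3])
    print(np.round(r[0],1),np.round(r[1],1),p.round(4),"depth z",w.round(4))
P=np.array(P);print(np.diff(P,axis=0),np.linalg.norm(P[0]-P[-1]))
d=P[0]-P[-1];print("yaw",np.degrees(np.arctan2(-d[0],d[1])),P.mean(0))
for n,u,v,z in(("nip",225,177,.042),("gauge",289,147,.1),("blank",229,275,.017),("cent",289,265,.008)):print(n,ray(c,u,v,z).round(3))
for n in["top"]:cv2.imwrite("pics/crop.png",cv2.resize(g[190:260,190:350],None,fx=5,fy=5,interpolation=cv2.INTER_CUBIC))
E
```

```text
[232.8 223.2] [17.9 18.4] [0.4858 0.2208 0.053 ] depth z [0.4858 0.2206 0.0632]
[307.5 213.3] [18.7 18. ] [0.5071 0.0849 0.053 ] depth z [0.507  0.0857 0.0592]
[[ 0.0212939 -0.1359132]] 0.13757117197921667
yaw 8.90430603912283 [0.49646896 0.15282899]
nip [0.571 0.238 0.042]
gauge [0.621 0.126 0.1  ]
blank [0.389 0.226 0.017]
cent [0.409 0.112 0.008]
```

View pics/crop.png

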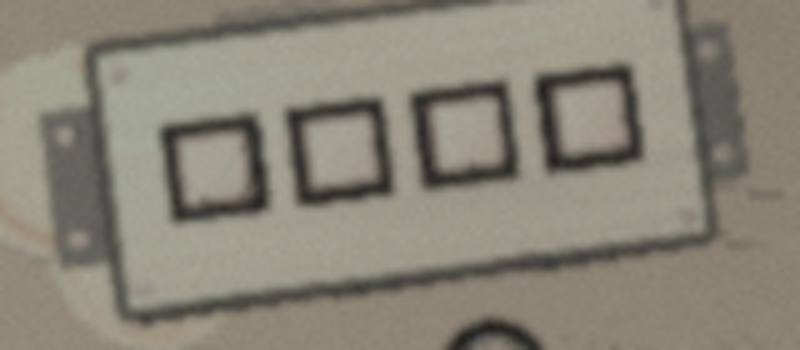

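The row runs from (0.486, 0.221) to (0.507, 0.085), with yaw 8.9°. I'll carry the shut fingers over to the left key, turned so the pads lie along the row.

```bash
python3 -m crank '[{"x":0.018,"y":0.048,"rz":0.088,"grip":0},{"x":0.036,"y":0.097,"rz":0.176,"grip":0},{"x":0.054,"y":0.145,"rz":0.265,"grip":0},{"x":0.072,"y":0.194,"rz":0.353,"grip":0},{"x":0.09,"y":0.242,"rz":0.441,"grip":0}]'
python3 -m crank '[{"x":0.018,"y":0.048,"rz":0.088,"grip":0},{"x":0.036,"y":0.097,"rz":0.176,"grip":0},{"x":0.054,"y":0.145,"rz":0.265,"grip":0},{"x":0.072,"y":0.194,"rz":0.353,"grip":0},{"x":0.09,"y":0.242,"rz":0.441,"grip":0}]'
python3 -m crank '[{"x":0.018,"y":0.048,"rz":0.088,"grip":0},{"x":0.036,"y":0.097,"rz":0.176,"grip":0},{"x":0.054,"y":0.145,"rz":0.265,"grip":0},{"x":0.072,"y":0.194,"rz":0.353,"grip":0},{"x":0.09,"y":0.242,"rz":0.441,"grip":0}]'
```

```text
invalid input
invalid input
invalid input
```

```bash
python3 -m crank '[{"x":0.018,"y":0.048,"z":0,"rx":0,"ry":0,"rz":0.088,"grip":0},{"x":0.036,"y":0.097,"z":0,"rx":0,"ry":0,"rz":0.176,"grip":0},{"x":0.054,"y":0.145,"z":0,"rx":0,"ry":0,"rz":0.265,"grip":0},{"x":0.072,"y":0.194,"z":0,"rx":0,"ry":0,"rz":0.353,"grip":0},{"x":0.09,"y":0.242,"z":0,"rx":0,"ry":0,"rz":0.441,"grip":0}]'
```

```text
time: 0.72
tcp_pos: [0.3062, -0.2622, 0.248]
tcp_rot: [[0.662, 0.749, -0.0], [0.749, -0.662, 0.0], [0.0, -0.0, -1.0]]
contact_force: [1.0, -0.0, 1.4]
width: 0.003
finger_force: 0.0
```

```bash
python3 -m crank '[{"x":0.018,"y":0.048,"z":0,"rx":0,"ry":0,"rz":0.088,"grip":0},{"x":0.036,"y":0.097,"z":0,"rx":0,"ry":0,"rz":0.176,"grip":0},{"x":0.054,"y":0.145,"z":0,"rx":0,"ry":0,"rz":0.265,"grip":0},{"x":0.072,"y":0.194,"z":0,"rx":0,"ry":0,"rz":0.353,"grip":0},{"x":0.09,"y":0.242,"z":0,"rx":0,"ry":0,"rz":0.441,"grip":0}]'
python3 -m crank '[{"x":0.018,"y":0.048,"z":-0.02,"rx":0,"ry":0,"rz":0.088,"grip":0},{"x":0.036,"y":0.097,"z":-0.05,"rx":0,"ry":0,"rz":0.176,"grip":0},{"x":0.054,"y":0.145,"z":-0.08,"rx":0,"ry":0,"rz":0.265,"grip":0},{"x":0.072,"y":0.194,"z":-0.11,"rx":0,"ry":0,"rz":0.353,"grip":0},{"x":0.09,"y":0.242,"z":-0.14,"rx":0,"ry":0,"rz":0.441,"grip":0}]'
python3 - <<'E'
from bench import get_state, viewer
import cv2,numpy as np
for n in("top","side"):
    c=viewer.read_camera(n);cv2.imwrite(f"pics/{n}1.png",c["image"])
cv2.imwrite("pics/side1c.png",cv2.resize(c["image"][120:270,200:400],None,fx=4,fy=4))
s=get_state();print(s["q"],s["tcp_pos"],s["contact_force"])
E
```

```text
time: 1.35
tcp_pos: [0.3963, -0.02, 0.2482]
tcp_rot: [[0.278, 0.961, 0.0], [0.961, -0.278, -0.0], [-0.0, 0.0, -1.0]]
contact_force: [0.9, -0.4, -0.1]
width: 0.001
finger_force: 0.0
time: 1.98
tcp_pos: [0.4862, 0.222, 0.107]
tcp_rot: [[-0.159, 0.987, -0.0], [0.987, 0.159, -0.0], [-0.0, -0.0, -1.0]]
contact_force: [-0.1, -0.5, 0.6]
width: -0.002
finger_force: 0.0
[ 2.46769583e+01  2.76320536e+00 -8.26720742e+00  7.93053904e+01
  4.02847711e-02  1.05412382e+02] [0.48511667 0.22309979 0.10348976] [-0.4836074  -0.61643525 -0.21826053]
```

View pics/side1c.png

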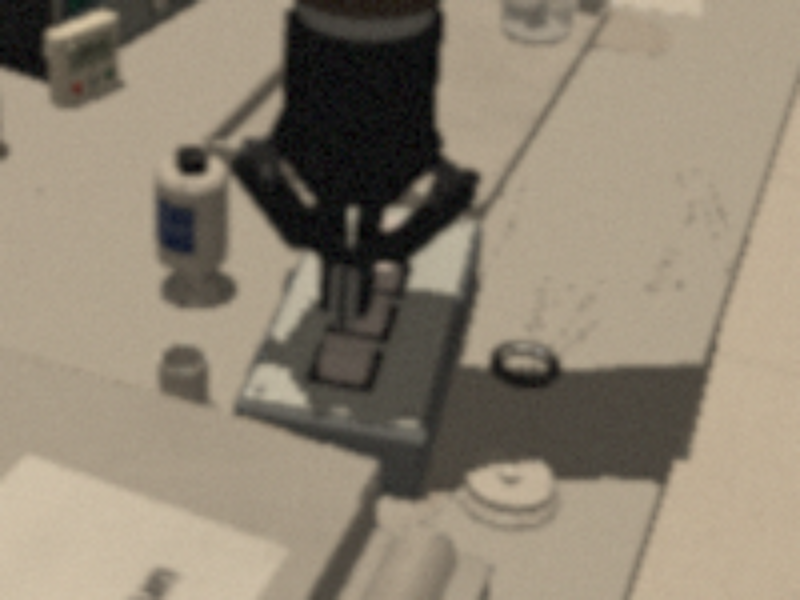

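The shut fingertips are above the left-hand key, with the pads at about (345,290) in the crop. Now going down gently.

```bash
python3 -m crank '[{"x":0,"y":0,"z":-0.010,"rx":0,"ry":0,"rz":0,"grip":0},{"x":0,"y":0,"z":-0.020,"rx":0,"ry":0,"rz":0,"grip":0},{"x":0,"y":0,"z":-0.024,"rx":0,"ry":0,"rz":0,"grip":0},{"x":0,"y":0,"z":-0.025,"rx":0,"ry":0,"rz":0,"grip":0},{"x":0,"y":0,"z":-0.025,"rx":0,"ry":0,"rz":0,"grip":0}]'
```

```text
time: 2.7
tcp_pos: [0.4863, 0.22, 0.0838]
tcp_rot: [[-0.155, 0.988, 0.001], [0.988, 0.155, 0.0], [0.0, 0.001, -1.0]]
contact_force: [0.5, 0.5, -0.3]
width: 0.002
finger_force: 0.0
```

```bash
python3 -m crank '[{"x":0,"y":0,"z":-0.001,"rx":0,"ry":0,"rz":0,"grip":0},{"x":0,"y":0,"z":-0.002,"rx":0,"ry":0,"rz":0,"grip":0},{"x":0,"y":0,"z":-0.003,"rx":0,"ry":0,"rz":0,"grip":0},{"x":0,"y":0,"z":-0.003,"rx":0,"ry":0,"rz":0,"grip":0},{"x":0,"y":0,"z":-0.003,"rx":0,"ry":0,"rz":0,"grip":0}]'
```

```text
time: 3.32
tcp_pos: [0.4862, 0.2203, 0.0806]
tcp_rot: [[-0.155, 0.988, 0.0], [0.988, 0.155, 0.0], [0.0, 0.0, -1.0]]
contact_force: [-1.3, -1.5, 4.6]
width: 0.002
finger_force: 2.2
```

Contact came at the height of an up key, with 4.6 N. I'll go 1.5 mm further to confirm that it gives, then lift.

```bash
python3 -m crank '[{"x":0,"y":0,"z":-0.001,"rx":0,"ry":0,"rz":0,"grip":0},{"x":0,"y":0,"z":-0.0015,"rx":0,"ry":0,"rz":0,"grip":0},{"x":0,"y":0,"z":-0.0015,"rx":0,"ry":0,"rz":0,"grip":0},{"x":0,"y":0,"z":-0.0015,"rx":0,"ry":0,"rz":0,"grip":0},{"x":0,"y":0,"z":-0.0015,"rx":0,"ry":0,"rz":0,"grip":0}]'
```

```text
time: 3.95
tcp_pos: [0.4862, 0.2203, 0.079]
tcp_rot: [[-0.155, 0.988, 0.0], [0.988, 0.155, 0.0], [0.0, 0.0, -1.0]]
contact_force: [-1.5, -0.8, 5.5]
width: 0.001
finger_force: 2.9
```

Key 1 is up: it gave 1.5 mm at 5.5 N. Lift and move to key 2.

```bash
python3 -m crank '[{"x":0,"y":0,"z":0.015,"rx":0,"ry":0,"rz":0,"grip":0},{"x":0.0035,"y":-0.0225,"z":0.018,"rx":0,"ry":0,"rz":0,"grip":0},{"x":0.007,"y":-0.0453,"z":0.015,"rx":0,"ry":0,"rz":0,"grip":0},{"x":0.007,"y":-0.0453,"z":0.006,"rx":0,"ry":0,"rz":0,"grip":0},{"x":0.007,"y":-0.0453,"z":0.0045,"rx":0,"ry":0,"rz":0,"grip":0}]'
python3 -m crank '[{"x":0,"y":0,"z":-0.001,"rx":0,"ry":0,"rz":0,"grip":0},{"x":0,"y":0,"z":-0.002,"rx":0,"ry":0,"rz":0,"grip":0},{"x":0,"y":0,"z":-0.003,"rx":0,"ry":0,"rz":0,"grip":0},{"x":0,"y":0,"z":-0.0035,"rx":0,"ry":0,"rz":0,"grip":0},{"x":0,"y":0,"z":-0.0035,"rx":0,"ry":0,"rz":0,"grip":0}]'
```

```text
time: 4.58
tcp_pos: [0.4927, 0.1752, 0.0826]
tcp_rot: [[-0.155, 0.988, -0.001], [0.988, 0.155, -0.0], [0.0, -0.001, -1.0]]
contact_force: [0.1, -0.5, -0.1]
width: 0.002
finger_force: 0.0
time: 5.2
tcp_pos: [0.4931, 0.1753, 0.0802]
tcp_rot: [[-0.156, 0.988, 0.0], [0.988, 0.156, 0.001], [0.001, 0.0, -1.0]]
contact_force: [-3.2, 2.4, 4.8]
width: -0.001
finger_force: 2.4
```

```bash
python3 -m crank '[{"x":0,"y":0,"z":-0.001,"rx":0,"ry":0,"rz":0,"grip":0},{"x":0,"y":0,"z":-0.001,"rx":0,"ry":0,"rz":0,"grip":0},{"x":0,"y":0,"z":-0.001,"rx":0,"ry":0,"rz":0,"grip":0},{"x":0,"y":0,"z":-0.001,"rx":0,"ry":0,"rz":0,"grip":0},{"x":0,"y":0,"z":-0.001,"rx":0,"ry":0,"rz":0,"grip":0}]'
python3 -m crank '[{"x":0,"y":0,"z":0.015,"rx":0,"ry":0,"rz":0,"grip":0},{"x":0.0035,"y":-0.0225,"z":0.018,"rx":0,"ry":0,"rz":0,"grip":0},{"x":0.007,"y":-0.0453,"z":0.015,"rx":0,"ry":0,"rz":0,"grip":0},{"x":0.007,"y":-0.0453,"z":0.006,"rx":0,"ry":0,"rz":0,"grip":0},{"x":0.007,"y":-0.0453,"z":0.0045,"rx":0,"ry":0,"rz":0,"grip":0}]'
python3 -m crank '[{"x":0,"y":0,"z":-0.001,"rx":0,"ry":0,"rz":0,"grip":0},{"x":0,"y":0,"z":-0.002,"rx":0,"ry":0,"rz":0,"grip":0},{"x":0,"y":0,"z":-0.003,"rx":0,"ry":0,"rz":0,"grip":0},{"x":0,"y":0,"z":-0.0035,"rx":0,"ry":0,"rz":0,"grip":0},{"x":0,"y":0,"z":-0.0035,"rx":0,"ry":0,"rz":0,"grip":0}]'
```

```text
time: 5.82
tcp_pos: [0.4931, 0.1753, 0.0792]
tcp_rot: [[-0.156, 0.988, 0.0], [0.988, 0.156, 0.001], [0.001, 0.0, -1.0]]
contact_force: [-3.0, 3.7, 5.3]
width: 0.001
finger_force: 2.8
time: 6.45
tcp_pos: [0.4998, 0.1297, 0.0827]
tcp_rot: [[-0.155, 0.988, -0.001], [0.988, 0.155, -0.0], [-0.0, -0.001, -1.0]]
contact_force: [-0.1, 0.2, 0.4]
width: 0.003
finger_force: 0.0
time: 7.08
tcp_pos: [0.5001, 0.13, 0.0801]
tcp_rot: [[-0.156, 0.988, 0.0], [0.988, 0.156, 0.001], [0.001, 0.0, -1.0]]
contact_force: [-2.5, 3.3, 4.5]
width: -0.004
finger_force: 2.4
```

Key 3 is up too. Now key 4, stopping at the same level first.

```bash
python3 -m crank '[{"x":0,"y":0,"z":-0.001,"rx":0,"ry":0,"rz":0,"grip":0},{"x":0,"y":0,"z":-0.001,"rx":0,"ry":0,"rz":0,"grip":0},{"x":0,"y":0,"z":-0.001,"rx":0,"ry":0,"rz":0,"grip":0},{"x":0,"y":0,"z":-0.001,"rx":0,"ry":0,"rz":0,"grip":0},{"x":0,"y":0,"z":-0.001,"rx":0,"ry":0,"rz":0,"grip":0}]'
python3 -m crank '[{"x":0,"y":0,"z":0.015,"rx":0,"ry":0,"rz":0,"grip":0},{"x":0.0035,"y":-0.0225,"z":0.018,"rx":0,"ry":0,"rz":0,"grip":0},{"x":0.007,"y":-0.0453,"z":0.015,"rx":0,"ry":0,"rz":0,"grip":0},{"x":0.007,"y":-0.0453,"z":0.006,"rx":0,"ry":0,"rz":0,"grip":0},{"x":0.007,"y":-0.0453,"z":0.0045,"rx":0,"ry":0,"rz":0,"grip":0}]'
python3 -m crank '[{"x":0,"y":0,"z":-0.001,"rx":0,"ry":0,"rz":0,"grip":0},{"x":0,"y":0,"z":-0.002,"rx":0,"ry":0,"rz":0,"grip":0},{"x":0,"y":0,"z":-0.003,"rx":0,"ry":0,"rz":0,"grip":0},{"x":0,"y":0,"z":-0.0035,"rx":0,"ry":0,"rz":0,"grip":0},{"x":0,"y":0,"z":-0.0035,"rx":0,"ry":0,"rz":0,"grip":0}]'
```

```text
time: 7.7
tcp_pos: [0.5001, 0.13, 0.0791]
tcp_rot: [[-0.156, 0.988, 0.0], [0.988, 0.156, 0.001], [0.001, 0.0, -1.0]]
contact_force: [-2.2, 3.1, 6.3]
width: 0.002
finger_force: 2.8
time: 8.32
tcp_pos: [0.5067, 0.0845, 0.0827]
tcp_rot: [[-0.155, 0.988, -0.001], [0.988, 0.155, -0.0], [-0.0, -0.001, -1.0]]
contact_force: [-0.7, -0.4, -0.4]
width: -0.001
finger_force: 0.0
time: 8.95
tcp_pos: [0.5071, 0.0844, 0.0798]
tcp_rot: [[-0.155, 0.988, 0.0], [0.988, 0.155, -0.0], [-0.0, 0.0, -1.0]]
contact_force: [0.1, -0.1, 0.5]
width: 0.002
finger_force: 0.0
```

No contact at 63 mm, so key 4 is the latched one. I'll feel downward in small steps for its light tap.

```bash
python3 -m crank '[{"x":0,"y":0,"z":-0.0005,"rx":0,"ry":0,"rz":0,"grip":0},{"x":0,"y":0,"z":-0.001,"rx":0,"ry":0,"rz":0,"grip":0},{"x":0,"y":0,"z":-0.0015,"rx":0,"ry":0,"rz":0,"grip":0},{"x":0,"y":0,"z":-0.002,"rx":0,"ry":0,"rz":0,"grip":0},{"x":0,"y":0,"z":-0.002,"rx":0,"ry":0,"rz":0,"grip":0}]'
python3 -m crank '[{"x":0,"y":0,"z":-0.0002,"rx":0,"ry":0,"rz":0,"grip":0},{"x":0,"y":0,"z":-0.0004,"rx":0,"ry":0,"rz":0,"grip":0},{"x":0,"y":0,"z":-0.0005,"rx":0,"ry":0,"rz":0,"grip":0},{"x":0,"y":0,"z":-0.0005,"rx":0,"ry":0,"rz":0,"grip":0},{"x":0,"y":0,"z":-0.0005,"rx":0,"ry":0,"rz":0,"grip":0}]'
```

```text
time: 9.57
tcp_pos: [0.5071, 0.0843, 0.0777]
tcp_rot: [[-0.155, 0.988, -0.0], [0.988, 0.155, 0.0], [0.0, -0.0, -1.0]]
contact_force: [-0.3, 0.1, -0.5]
width: 0.001
finger_force: 0.0
time: 10.2
tcp_pos: [0.5071, 0.0843, 0.0773]
tcp_rot: [[-0.155, 0.988, 0.0], [0.988, 0.155, 0.0], [-0.0, 0.0, -1.0]]
contact_force: [0.0, 0.5, -1.1]
width: -0.001
finger_force: 0.0
```

```bash
python3 -m crank '[{"x":0,"y":0,"z":-0.0002,"rx":0,"ry":0,"rz":0,"grip":0},{"x":0,"y":0,"z":-0.0003,"rx":0,"ry":0,"rz":0,"grip":0},{"x":0,"y":0,"z":-0.0004,"rx":0,"ry":0,"rz":0,"grip":0},{"x":0,"y":0,"z":-0.0004,"rx":0,"ry":0,"rz":0,"grip":0},{"x":0,"y":0,"z":-0.0004,"rx":0,"ry":0,"rz":0,"grip":0}]'
```

```text
time: 10.82
tcp_pos: [0.5071, 0.0843, 0.0769]
tcp_rot: [[-0.155, 0.988, -0.0], [0.988, 0.155, -0.0], [-0.0, -0.0, -1.0]]
contact_force: [0.3, 0.8, 1.0]
width: 0.002
finger_force: 0.6
```

```bash
python3 -m crank '[{"x":0,"y":0,"z":-0.0001,"rx":0,"ry":0,"rz":0,"grip":0},{"x":0,"y":0,"z":-0.0002,"rx":0,"ry":0,"rz":0,"grip":0},{"x":0,"y":0,"z":-0.0002,"rx":0,"ry":0,"rz":0,"grip":0},{"x":0,"y":0,"z":-0.0002,"rx":0,"ry":0,"rz":0,"grip":0},{"x":0,"y":0,"z":-0.0002,"rx":0,"ry":0,"rz":0,"grip":0}]'
```

```text
time: 11.45
tcp_pos: [0.5071, 0.0844, 0.0768]
tcp_rot: [[-0.155, 0.988, 0.0], [0.988, 0.155, 0.0], [0.0, 0.0, -1.0]]
contact_force: [-2.9, 0.2, 4.8]
width: -0.003
finger_force: 2.2
```

It's solid: 4.8 N at 60 mm. Lift off, then press it fully home.

```bash
python3 -m crank '[{"x":0,"y":0,"z":0.006,"rx":0,"ry":0,"rz":0,"grip":0},{"x":0,"y":0,"z":0.012,"rx":0,"ry":0,"rz":0,"grip":0},{"x":0,"y":0,"z":0.012,"rx":0,"ry":0,"rz":0,"grip":0},{"x":0,"y":0,"z":0.006,"rx":0,"ry":0,"rz":0,"grip":0},{"x":0,"y":0,"z":0.002,"rx":0,"ry":0,"rz":0,"grip":0}]'
python3 -m crank '[{"x":0,"y":0,"z":-0.002,"rx":0,"ry":0,"rz":0,"grip":0},{"x":0,"y":0,"z":-0.004,"rx":0,"ry":0,"rz":0,"grip":0},{"x":0,"y":0,"z":-0.006,"rx":0,"ry":0,"rz":0,"grip":0},{"x":0,"y":0,"z":-0.0075,"rx":0,"ry":0,"rz":0,"grip":0},{"x":0,"y":0,"z":-0.008,"rx":0,"ry":0,"rz":0,"grip":0}]'
```

```text
time: 12.08
tcp_pos: [0.5068, 0.0843, 0.0778]
tcp_rot: [[-0.155, 0.988, -0.001], [0.988, 0.155, -0.0], [-0.0, -0.001, -1.0]]
contact_force: [0.2, 0.1, -0.8]
width: -0.002
finger_force: 0.0
time: 12.7
tcp_pos: [0.5068, 0.0843, 0.0724]
tcp_rot: [[-0.155, 0.988, 0.001], [0.988, 0.155, 0.0], [-0.0, 0.001, -1.0]]
contact_force: [-8.8, -1.5, 18.3]
width: -0.004
finger_force: 9.5
```

```bash
python3 -m crank '[{"x":0,"y":0,"z":-0.0005,"rx":0,"ry":0,"rz":0,"grip":0},{"x":0,"y":0,"z":-0.001,"rx":0,"ry":0,"rz":0,"grip":0},{"x":0,"y":0,"z":-0.001,"rx":0,"ry":0,"rz":0,"grip":0},{"x":0,"y":0,"z":-0.001,"rx":0,"ry":0,"rz":0,"grip":0},{"x":0,"y":0,"z":-0.001,"rx":0,"ry":0,"rz":0,"grip":0}]'
```

```text
time: 13.32
tcp_pos: [0.5069, 0.0843, 0.0715]
tcp_rot: [[-0.155, 0.988, 0.001], [0.988, 0.155, 0.0], [-0.0, 0.001, -1.0]]
contact_force: [-8.6, -1.8, 19.0]
width: -0.003
finger_force: 9.3
```

```bash
python3 -m crank '[{"x":0,"y":0,"z":-0.0005,"rx":0,"ry":0,"rz":0,"grip":0},{"x":0,"y":0,"z":-0.001,"rx":0,"ry":0,"rz":0,"grip":0},{"x":0,"y":0,"z":-0.001,"rx":0,"ry":0,"rz":0,"grip":0},{"x":0,"y":0,"z":-0.001,"rx":0,"ry":0,"rz":0,"grip":0},{"x":0,"y":0,"z":-0.001,"rx":0,"ry":0,"rz":0,"grip":0}]'
```

```text
time: 13.95
tcp_pos: [0.5069, 0.0843, 0.071]
tcp_rot: [[-0.155, 0.988, 0.001], [0.988, 0.155, 0.0], [-0.0, 0.001, -1.0]]
contact_force: [-10.2, -1.0, 21.9]
width: 0.001
finger_force: 11.1
```

```bash
python3 -m crank '[{"x":0,"y":0,"z":-0.0005,"rx":0,"ry":0,"rz":0,"grip":0},{"x":0,"y":0,"z":-0.0005,"rx":0,"ry":0,"rz":0,"grip":0},{"x":0,"y":0,"z":-0.0005,"rx":0,"ry":0,"rz":0,"grip":0},{"x":0,"y":0,"z":-0.0005,"rx":0,"ry":0,"rz":0,"grip":0},{"x":0,"y":0,"z":-0.0005,"rx":0,"ry":0,"rz":0,"grip":0}]'
```

```text
time: 14.58
tcp_pos: [0.5069, 0.0843, 0.071]
tcp_rot: [[-0.155, 0.988, 0.001], [0.988, 0.155, 0.0], [-0.0, 0.001, -1.0]]
contact_force: [-11.8, -3.0, 26.9]
width: 0.001
finger_force: 13.1
```

The key is on its stop: force rises with no more travel, and the tip is at 54 mm. Let go, back off clear of the view and check.

```bash
python3 -m crank '[{"x":0,"y":0,"z":0.010,"rx":0,"ry":0,"rz":0,"grip":0},{"x":0,"y":0,"z":0.030,"rx":0,"ry":0,"rz":0,"grip":0},{"x":0,"y":0,"z":0.070,"rx":0,"ry":0,"rz":0,"grip":0},{"x":0,"y":0,"z":0.110,"rx":0,"ry":0,"rz":0,"grip":0},{"x":0,"y":0,"z":0.150,"rx":0,"ry":0,"rz":0,"grip":0}]'
python3 -m crank '[{"x":-0.02,"y":-0.05,"z":0,"rx":0,"ry":0,"rz":0,"grip":0},{"x":-0.04,"y":-0.10,"z":0,"rx":0,"ry":0,"rz":0,"grip":0},{"x":-0.06,"y":-0.15,"z":0,"rx":0,"ry":0,"rz":0,"grip":0},{"x":-0.08,"y":-0.20,"z":0,"rx":0,"ry":0,"rz":0,"grip":0},{"x":-0.10,"y":-0.25,"z":0,"rx":0,"ry":0,"rz":0,"grip":0}]'
python3 - <<'E'
from bench import viewer
from h import *
a=np.load("top0.npz");c=viewer.read_camera("top");cv2.imwrite("pics/top2.png",c["image"])
for u,v in((233,223),(258,220),(283,217),(308,213)):
    for k in(a,c):
        D=k["depth"][v-3:v+4,u-3:u+4];print(u,"depth mm",round(float(np.median(D))*1e3,1),end=" ")
    print()
E
```

```text
time: 15.2
tcp_pos: [0.5069, 0.0843, 0.2192]
tcp_rot: [[-0.155, 0.988, -0.0], [0.988, 0.155, -0.0], [0.0, -0.0, -1.0]]
contact_force: [1.5, -0.6, -0.3]
width: 0.0
finger_force: 0.0
time: 15.82
tcp_pos: [0.4062, -0.1671, 0.2181]
tcp_rot: [[-0.156, 0.988, 0.0], [0.988, 0.156, -0.0], [-0.0, 0.0, -1.0]]
contact_force: [1.1, -0.1, -0.7]
width: -0.001
finger_force: 0.0
233 depth mm 873.8 233 depth mm 873.8 
258 depth mm 875.8 258 depth mm 875.2 
283 depth mm 877.4 283 depth mm 876.8 
308 depth mm 882.5 308 depth mm 878.3
```

View pics/top2.png

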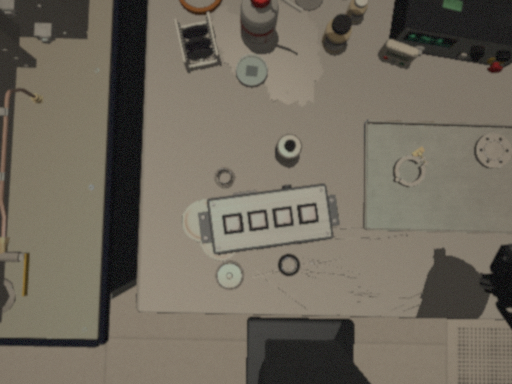

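The picture shows all four keys level: key 4 at (308,213) rose 4.2 mm by depth. The nipple, gauge, blank and centring ring are where they were, and the arm is clear at (500,285).

```bash
python3 -c "
from bench import job
print(job.finish_job())"
```

```text
the job is handed in; nothing more can be done
None
```

I tapped all four keys from left to right and found the rightmost one latched; I pressed it home and let go, it sprang up level with the others, the parts round the box stayed put, and the job was handed in at about 16 s.

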